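Set the hub height on a display gearmotor with a C-spacer

TASK

Set the orange hub on the upright gearmotor to its height: slide the blue C-shaped spacer sideways, through its gap, onto the bare shaft below the raised hub until the shaft is in the middle of the C, and let the spacer lie flat on the motor's face. Then push the orange hub down until it rests on the spacer. Leave the spacer in place and leave the grey spacer, the small motor and the screwdriver alone.

Things in the scene. Friction and masses are not known exactly. Their poses are not given: they have to be found in the camera images.
- blue_grip (a point): Centre of the upright grip block of the blue C-shaped spacer (about 90 g, lies flat on the mat). Block: 24 mm long (x), 14 mm wide (y), 36 mm high (z), its underside level with the C's; take it from above across the 14 mm. A stem 14 mm wide, 10 mm thick runs along +x to the C, whose bore centre lies 62 mm from this point along +x. z up.
- blue_bore (a point): Centre of the blue C's bore, at its underside (which lies on the mat, later on the motor's face); axes as for blue_grip. The C is flat, 10 mm thick, outer radius 28 mm, bore radius 12 mm; its gap opens along +x, away from the grip, 19 mm wide at its narrowest and flaring outwards.
- grey_grip (a point): Grey C-shaped spacer, a bystander to be left where it is: same outline as the blue one but with a C 18 mm thick. This point is the centre of its 24 x 14 x 36 mm grip block; the bore's centre lies 62 mm along its +x.
- mat: Black rubber mat, 180 x 260 x 8 mm (x, y, z), fixed on the table, on which both spacers lie. Origin at the centre of its underside, on the table.
- seat (a point): Centre of the flat upper face of the upright, fixed gearmotor, on the shaft's axis, 120 mm above the table; z up. The face is a 100 x 100 mm aluminium flange (sides along x and y) on a black body, free on all sides. The vertical steel shaft, 15 mm in diameter, stands 38 mm above the face: bare below, its upper end inside the orange hub.
- hub (a joint): Height of the orange hub, a cap 44 mm in diameter, 30 mm high, sliding on the shaft with about 5 N of friction; it stays where left. 0 = highest, 26 mm between the face and its underside; the value (m) grows downwards, to 0.022 (4 mm over the face). It starts at 0 to 0.005; resting on the blue spacer it reads 0.016.
- hub_top (a point): Centre of the hub's flat top, where it can be pushed down; on the shaft's axis, 30 mm above the hub's underside; moves with the hub.
- coreless: Small upright silver motor with a blue band, a bystander: 42 mm in diameter, a 46 mm square dark plate near its top and a thin shaft, 76 mm high in all, loose. Origin at the centre of its underside.
- driver_grip (a point): Screwdriver, 160 mm long, lying across the table on the robot's side of the work, a bystander. The point lies on its handle.

How it is judged:
On the way, in this order (a step that is already met when the one before it is completed fails the run):
1. the blue spacer lies flat on the motor's face with the shaft in its bore while the hub is still raised (horizontal distance between blue_bore and seat below 0.007 m and z of blue_bore in the frame of seat between -0.003 and 0.003 m and angle between blue_bore's own z axis and vertical below 0.08 rad and value of joint hub below 0.0125 m), for 0.2 s.
2. the hub is pushed down onto the spacer (value of joint hub above 0.0145 m), for 0.2 s.
At the end, for the whole second after the job is handed in: The blue spacer lies flat on the motor's face (within 2 mm and 0.05 rad) with its bore's centre within 7 mm of the shaft's axis, and the hub rests on it (hub joint 0.0145 to 0.0175 m, that is within 1.5 mm of the spacer) (horizontal distance between blue_bore and seat below 0.007 m and z of blue_bore in the frame of seat between -0.002 and 0.002 m and angle between blue_bore's own z axis and vertical below 0.05 rad and value of joint hub between 0.0145 and 0.0175 m); the robot touches nothing.
It fails at once if the grey spacer is moved by more than 30 mm (distance of grey_grip from where it was at the start of the episode above 0.03 m).
It fails at once if the small motor is moved by more than 30 mm (distance of coreless from where it was at the start of the episode above 0.03 m).
It fails at once if the screwdriver is moved by more than 30 mm (distance of driver_grip from where it was at the start of the episode above 0.03 m).
It also fails if it takes over 48 s, if anything falls off the work surface, if the arm or the gripper's body presses on something with over 40 N, if the wrist force passes 120 N, or if a joint passes its speed limit or range.

ROBOT

A 6-joint arm with a two-finger parallel gripper is mounted at the origin on the work surface. World frame = base frame: x ahead of the robot, y to its left, z up, the work surface at z = 0. Lengths are in m, angles in rad, forces in N, time in s.
With the tool pointing down it reaches from about 0.4 to 0.825 m from the base axis. Payload 7 kg.
Tool frame: the origin (TCP) lies midway between the tips of the shut fingers; the grasp point (between the pads) lies arm.hold_point_z behind it (arm.hold_point_z is the distance from the TCP to the grasp point, in m); z points along the fingers, y is the line along which they close (so a half turn about z gives the same grasp; the last joint's range is limited). The gripper opens to 88 mm and grips with 3 to 60 N. Pads are 19 mm wide; open, the fingers measure 130 mm over their backs; the gripper's body (78 mm by 193 mm) begins 47 mm behind the grasp point.
Start: joints at [1.576, 0.359, 0.012, 0, -1.224, -0.288], TCP at [0.188, 0.648, 0.189] pointing down, gripper open.
Joint ranges: [-3.07, 3.07], [-1.43, 2.12], [-1.02, 1.25], [-3.03, 1.67], [-3.05, -0], [-3.03, 3.03]. Speed limits (rad/s): [2.39, 2.39, 3.01, 3.14, 3.14, 3.14].

INTERFACE

Orientations are given as [roll, pitch, yaw] about the fixed x, y, z axes, in that order (R = Rz(yaw) Ry(pitch) Rx(roll)).
In Python, from station import arm gives the robot as it stands.
- The arm moves only by the shell command python3 -m crank 'ROWS' [OPENING] [FORCE]. ROWS is JSON, a list that holds one entry, the list of rows, each a list of 4 numbers: the shift along the tool's x, y, z in units of 25 mm (1.0 is 25 mm), then the turn about the tool's z in units of 5 degrees (1.0 is 5 degrees). A call has 1 to 12 rows; each row is the pose to reach, as a shift and turn from the pose commanded when the call began, along the tool's axes at that moment; what a row does not reach only later rows make up. A row lasts 1/8 s, in which the tool goes at most 62.5 mm and 10.7 degrees, less where a joint would pass 70% of its speed; a pose out of reach is approached as far as the arm can. A call with a gripper value outside its range is refused whole. OPENING is the closure, from 0 (fully open) to 1 (shut), set as the call begins (- or left out, the last holds). The fingers move at their own pace and stop on an object; FORCE is the grip in N (left out, the last holds). Time passes only in rows, so rows that repeat a pose let the fingers close. It gives the time, the measured TCP pose, the force, the opening and the grip force at its end, in the units of the state.
- arm.get_state(): the state, without advancing time (a new reading comes with each control period).
- arm.grab_frame(name): name is "scene" or "top"; returns (picture, depth): 480x640x3 uint8, red, green, blue; 480x640 float32, m along the optical axis (not along the pixel's ray), 0 where there is no reading.
- arm.get_calibration(name): a dict with "mtx" (3x3 intrinsics, pixels), "k1" (the pictures are not rectified: a ray, as slopes to the right and down, at radius r is drawn at 1 + k1 r^2 times it, then the intrinsics apply), "R" (3x3) and "t" (3): a world point X has camera coordinates R X + t. Camera axes: x right, y down, z forward; pixel columns grow to the right and rows downward; lengths in m; the calibration is good to about 2 mm. A picture is of the moment at which its call begins. get_calibration takes no time and is no camera call.
- arm.job_done(): hands the job in; it is judged then, once.
Trained networks look in the newest picture that a camera, given by its name, has taken for a name from the list of things; names that differ only in an ending like _2 or _b are one class to them, and where a whole thing is asked for, a point or a joint stands for the part that bears it (a point fixed in the world has none). Each returns a list of dicts, best first, with "score" (0 to 1); they miss things now and then, are a little off and sometimes report something else, mostly with a low value. They report only what shows in the picture. A call takes as long as a camera call.
- arm.recognise(thing, camera): "extent" ([left, top, width, height] in pixels, round what is visible of it).
- arm.trace(thing, camera): "mask" (480x640 bool, what is visible of it) and "extent" ([left, top, width, height] in pixels, round what is visible of it).
The state is a dict: "t": time; "q": joint angles; "qd": joint speeds; "joint_efforts": joint torques, N m; "eef_pos": TCP position; "ee_rot": TCP orientation; "force": force on the tool from outside, world axes, zero at the start; "moment": the same for the moment, N m; "width": finger opening in m; "gripper_force": force on a finger pad.
Only numpy, scipy, OpenCV 4.12 (cv2) and the standard library are available. Lean on these libraries where they do the work, as an engineer would, in place of code of your own. Each camera call takes 0.05 s, during which the arm holds its last target. There are 200 camera calls.

## Working session

There is one attempt and no reset: what is moved stays moved. The work goes in short steps, Python scripts to look and compute and a shell command to move; the robot and the scene stay as the last step left them, time stands still between calls to the robot, and variables do not carry over. Pictures are saved under pics/ and viewed, at most 10 in all, crops included, and the job is handed in when it is done.

```bash
ls; mkdir -p pics
cat > h.py <<'E'
import numpy as np, cv2
from station import arm
def cloud(cam, depth):
    c=arm.get_calibration(cam); K=np.array(c["mtx"]); R=np.array(c["R"]); t=np.array(c["t"])
    v,u=np.mgrid[0:480,0:640]
    p=np.stack([u,v],-1).reshape(-1,1,2).astype(np.float64)
    xy=cv2.undistortPoints(p,K,np.array([c["k1"],0,0,0,0.])).reshape(480,640,2)
    P=np.dstack([xy*depth[...,None],depth])
    W=(P-t)@R
    W[depth==0]=np.nan
    return W
def snap(cam,name=None):
    im,d=arm.grab_frame(cam)
    if name: cv2.imwrite(f"pics/{name}.png",im[...,::-1])
    return im,cloud(cam,d)
E
python3 - <<'E'
from h import *
s=arm.get_state(); print({k:np.round(v,3) for k,v in s.items()}, arm.hold_point_z)
for cam in("top","scene"):
    im,W=snap(cam,cam+"0"); np.save(cam+"W.npy",W)
    for n in["blue_grip","grey_grip","mat","hub","coreless","driver_grip"]:
        r=arm.trace(n,cam)
        for o in r[:2]:
            P=W[o["mask"]]; print(cam,n,round(o["score"],2),o["extent"],np.round(np.nanmedian(P,0),3),np.round(np.nanpercentile(P,2,0),3),np.round(np.nanpercentile(P,98,0),3))
E
```

```text
pics
{'t': np.float64(0.0), 'q': array([ 1.576,  0.359,  0.011, -0.   , -1.224, -0.288]), 'qd': array([-0.001, -0.001,  0.   , -0.001,  0.001, -0.001]), 'joint_efforts': array([ 0.0000e+00, -5.8272e+01,  2.9306e+01,  6.9970e+00,  7.0000e-03,
       -0.0000e+00]), 'eef_pos': array([0.188, 0.648, 0.188]), 'ee_rot': array([ 3.14 , -0.   , -0.283]), 'force': array([-0.326, -0.397, -0.726]), 'moment': array([-0.02 , -0.005,  0.018]), 'gripper_force': np.float64(0.0), 'width': np.float64(0.088)} 0.0188
top blue_grip 0.59 [270.6, 243.4, 31.1, 50.6] [0.622 0.099 0.018] [0.568 0.069 0.009] [0.651 0.119 0.045]
top grey_grip 0.64 [192.3, 239.3, 35.4, 52.5] [0.628 0.215 0.025] [0.574 0.195 0.007] [0.658 0.248 0.045]
top mat 0.74 [177.9, 216.3, 150.9, 107.4] [0.608 0.151 0.007] [0.527 0.029 0.004] [0.702 0.277 0.01 ]
top hub 0.72 [464.8, 280.4, 36.9, 28.4] [ 0.559 -0.199  0.174] [ 0.54  -0.223  0.147] [ 0.579 -0.181  0.176]
top coreless 0.63 [352.7, 144.4, 29.5, 34.7] [ 0.798 -0.04   0.055] [ 0.782 -0.061  0.005] [ 0.826 -0.02   0.071]
top driver_grip 0.8 [314.5, 344.2, 19.7, 94.6] [0.441 0.018 0
[... 231 characters left out ...]
197 0.01 ] [0.662 0.248 0.046]
scene mat 0.73 [295.0, 251.7, 155.3, 138.7] [0.623 0.16  0.009] [0.528 0.028 0.002] [0.707 0.28  0.013]
scene hub 0.83 [250.7, 143.1, 22.9, 25.6] [ 0.567 -0.195  0.174] [ 0.545 -0.22   0.148] [ 0.584 -0.18   0.178]
scene hub 0.69 [218.4, 293.1, 30.8, 36.7] [ 0.809 -0.035  0.056] [ 0.784 -0.064  0.001] [ 0.829 -0.017  0.071]
scene coreless 0.78 [214.8, 293.1, 34.5, 37.0] [ 0.809 -0.035  0.056] [ 0.783 -0.09  -0.001] [ 0.829 -0.017  0.069]
scene driver_grip 0.72 [359.2, 192.9, 40.3, 53.9] [0.452 0.022 0.023] [0.349 0.004 0.01 ] [0.492 0.036 0.029]
scene driver_grip 0.6 [215.9, 293.8, 32.3, 36.8] [ 0.809 -0.034  0.056] [ 0.784 -0.063  0.002] [ 0.829 -0.017  0.071]
```

```bash
cat > m.py <<'E'
from h import *
from scipy.optimize import least_squares
def blue(cam,W,z0=0.008):
    m=arm.trace("blue_grip",cam)[0]["mask"]; P=W[m]; P=P[~np.isnan(P[:,0])]
    b=P[P[:,2]>z0+0.032]; r=P[(P[:,2]>z0+0.006)&(P[:,2]<z0+0.014)]
    bc=(b[:,:2].min(0)+b[:,:2].max(0))/2
    return b,r,np.median(b[:,:2],0)
def dens(W,im,sel): pass
E
python3 - <<'E'
from h import *
from m import *
for cam in("top","scene"):
    im,W=snap(cam)
    b,r,bc=blue(cam,W)
    d0=r[:,:2]-bc
    # fit direction: bore center at bc+62mm*dir ; C points lie in annulus 12..28
    def cost(p):
        c=p[:2]; a=p[2]; u=np.array([np.cos(a),np.sin(a)]); q=r[:,:2]-(c+.062*u)
        x=q@u; y=q@[-u[1],u[0]]; rr=np.hypot(x,y)
        ring=np.maximum(np.maximum(rr-.028,.012-rr),0); ring=np.maximum(ring, np.where(x>0,np.maximum(.0095-abs(y),0),0))
        stem=np.hypot(np.maximum(abs(y)-.007,0),np.maximum(x+.02,0))
        qb=b[:,:2]-c; xb=np.maximum(abs(qb@u)-.012,0); yb=np.maximum(abs(qb@[-u[1],u[0]])-.007,0)
        return np.r_[np.minimum(ring,stem),xb,yb]
    best=min((least_squares(cost,[*bc,a],x_scale=[.01,.01,.3],diff_step=1e-3) for a in np.arange(-3.1,3.1,.2)),key=lambda s:s.cost)
    p=best.x; print(cam,"grip",len(b),len(r),np.round(bc,4),"fit",np.round(p,4),best.cost,"bore",np.round(p[:2]+.062*np.array([np.cos(p[2]),np.sin(p[2])]),4))
    h=arm.trace("hub",cam)[0]["mask"]; P=W[h]; T=P[P[:,2]>.165]
    print("hubtop",np.round(np.median(T,0),4),np.round((T.min(0)+T.max(0))/2,4),np.round(np.ptp(T,0),4))
    f=W[(abs(W[...,2]-.12)<.006)&(abs(W[...,0]-.56)<.1)&(abs(W[...,1]+.2)<.1)]
    print("flange",np.round(np.percentile(f,1,0),4),np.round(np.percentile(f,99,0),4),len(f))
im=cv2.imread("pics/top0.png"); sc=cv2.imread("pics/scene0.png")
cv2.imwrite("pics/v1.png",np.vstack([cv2.resize(im[130:450,150:550],(750,600))]))
cv2.imwrite("pics/v2.png",cv2.resize(sc[100:420,150:550],(750,600)))
E
```

```text
top grip 121 556 [0.5793 0.1013] fit [ 0.5791  0.1016 -0.1183] 8.63950893486508e-08 bore [0.6406 0.0943]
hubtop [ 0.5604 -0.201   0.174 ] [ 0.56   -0.202   0.1714] [0.0414 0.0432 0.0125]
flange [ 0.5016 -0.2616  0.1157] [ 0.6189 -0.1434  0.122 ] 3411
scene grip 75 397 [0.5827 0.102 ] fit [ 0.5817  0.1009 -0.113 ] 1.3444362135001575e-06 bore [0.6433 0.0939]Traceback (most recent call last):
  File "<stdin>", line 17, in <module>
IndexError: list index out of range
```

Run:
```python
from h import *
for cam in("top","scene"):
    W=np.load(cam+"W.npy")
    s=(abs(W[...,2]-.12)<.006)&(abs(W[...,0]-.56)<.1)&(abs(W[...,1]+.2)<.1)
    f=W[s]; print(cam,cv2.minAreaRect((f[:,:2]*1000).astype(np.float32)),np.median(f[:,2]))
    s=(W[...,2]>.168)&(W[...,2]<.182)&(abs(W[...,0]-.56)<.05)&(abs(W[...,1]+.2)<.05)
    f=W[s]; print(cam,cv2.minEnclosingCircle((f[:,:2]*1000).astype(np.float32)),np.median(f,0))
im=cv2.imread("pics/top0.png"); sc=cv2.imread("pics/scene0.png")
cv2.imwrite("pics/v1.png",cv2.resize(im[130:450,150:550],(750,600)))
cv2.imwrite("pics/v2.png",cv2.resize(sc[100:420,150:550],(750,600)))
```

```text
top ((560.44384765625, -202.5343475341797), (100.88098907470703, 102.3525390625), 25.546791076660156) 0.11912549299574507
top ((560.4830322265625, -202.3147430419922), 22.27682876586914) [ 0.5603435  -0.20154303  0.17402185]
scene ((563.0828857421875, -202.3380126953125), (102.79302215576172, 101.90496063232422), 25.234163284301758) 0.12047847773244601
scene ((562.5786743164062, -201.64669799804688), 23.014938354492188) [ 0.56461911 -0.20008321  0.17528048]
```

View pics/v1.png

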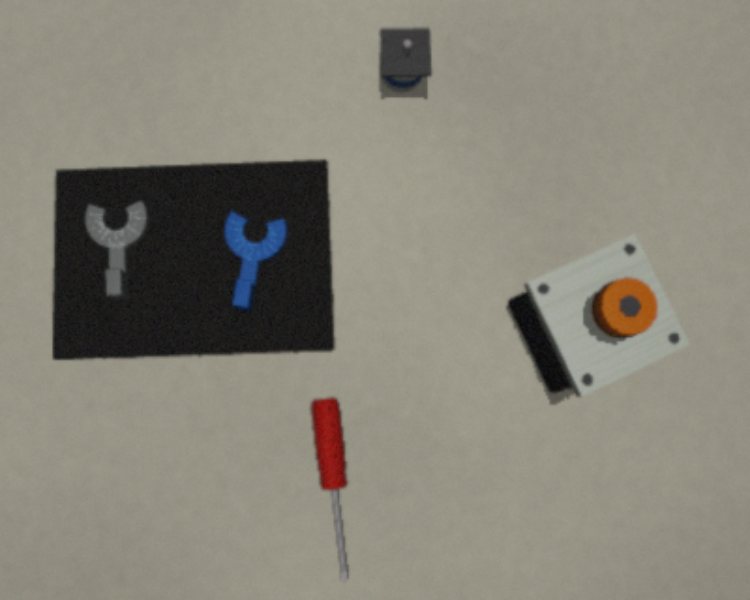

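View pics/v2.png

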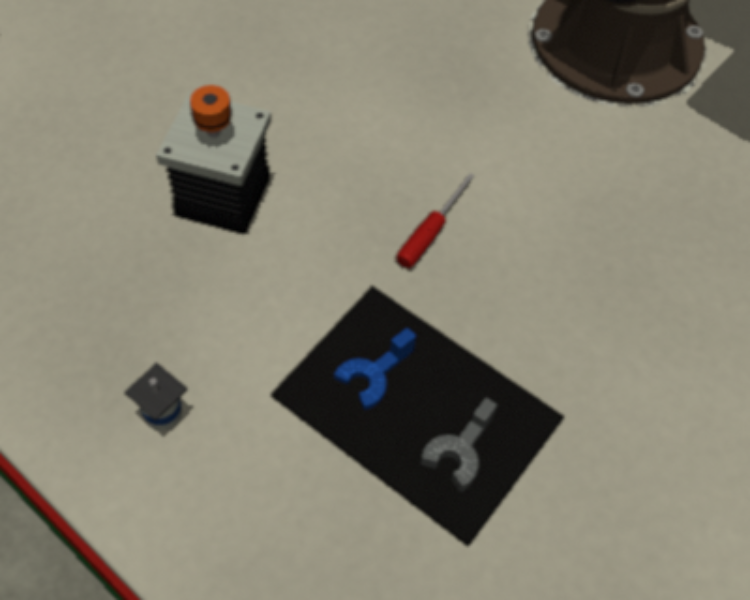

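```bash
cat > to.py <<'E'
import sys
from h import *
# target TCP x y z yaw -> row in tool units
def row(x,y,z,yaw):
    s=arm.get_state(); p=np.array(s["eef_pos"]); R=cv2.Rodrigues(np.zeros(3))[0]
    from scipy.spatial.transform import Rotation as Ro
    R=Ro.from_euler("xyz",s["ee_rot"]).as_matrix()
    d=R.T@(np.array([x,y,z])-p)/.025
    turn=-((yaw-s["ee_rot"][2]+np.pi/2)%np.pi-np.pi/2)
    return np.round(np.r_[d,np.degrees(turn)/5],2)
if __name__=="__main__": print(row(*map(float,sys.argv[1:])))
E
python3 to.py 0.580 0.1013 0.120 -0.116
```

```text
[21.15 16.64  2.75 -1.91]
```

```bash
python3 -m crank '[[[1.8,1.4,0,-0.2],[3.6,2.8,0,-0.4],[5.4,4.2,0,-0.6],[7.2,5.6,0.2,-0.8],[9,7,0.5,-1],[10.8,8.4,1,-1.2],[12.6,9.8,1.4,-1.4],[14.4,11.3,1.8,-1.6],[16.2,12.7,2.2,-1.8],[18,14.1,2.6,-1.91],[19.8,15.5,2.75,-1.91],[21.15,16.64,2.75,-1.91]]]' 0 20; python3 to.py 0.580 0.1013 0.0125 -0.116
```

```text
t: 2.5
eef_pos: [0.581, 0.0991, 0.1198]
ee_rot: [3.141, 0.0, -0.117]
force: [0.3, 0.9, 1.2]
width: 0.0882
gripper_force: 0.0
[-0.05 -0.09  4.29 -0.01]
```

```bash
python3 -m crank '[[[0,0,0,0],[0,0,1,0],[0,0,2,0],[0,0,3,0],[0,0,4,0],[0,0,4.25,0],[0,0,4.25,0]]]' 0 20 && python3 -m crank '[[[0,0,0,0],[0,0,0,0],[0,0,0,0],[0,0,0,0],[0,0,0,0],[0,0,0,0]]]' 1 25
```

```text
t: 3.38
eef_pos: [0.58, 0.1015, 0.0141]
ee_rot: [3.141, 0.0, -0.115]
force: [0.4, -1.0, 0.8]
width: 0.0876
gripper_force: 0.0
t: 4.12
eef_pos: [0.58, 0.1011, 0.0139]
ee_rot: [3.142, -0.0, -0.116]
force: [0.0, -0.1, -0.3]
width: 0.0333
gripper_force: 0.0
```

```bash
python3 -m crank '[[[0,0,0,0],[0,0,0,0],[0,0,0,0],[0,0,0,0],[0,0,0,0]]]' 1 25; python3 -m crank '[[[0,0,-1,0],[0,0,-2,0],[0,0,-4,0],[0,0,-6,0],[0,0,-7,0],[0,0,-7,0],[0,0,-7,0]]]'
```

```text
t: 4.75
eef_pos: [0.58, 0.1012, 0.0139]
ee_rot: [-3.142, -0.0, -0.116]
force: [-0.6, 0.0, 0.3]
width: 0.0006
gripper_force: 0.0
t: 5.62
eef_pos: [0.5795, 0.1011, 0.1882]
ee_rot: [3.141, 0.001, -0.116]
force: [0.1, 0.2, -0.5]
width: 0.0007
gripper_force: 0.0
```

Run:
```python
from h import *
im,W=snap("top"); im2,W2=snap("scene")
np.save("topW.npy",W);np.save("sceneW.npy",W2)
cv2.imwrite("pics/v3.png",np.hstack([cv2.resize(im[200:340,160:340],(400,311)),cv2.resize(im2[230:370,280:460],(400,311))])[...,::-1])
```

```text
(no output)
```

View pics/v3.png

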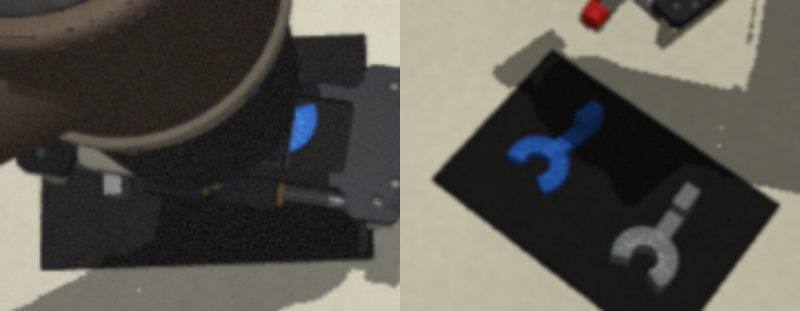

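Run:
```python
from h import *
s=arm.get_state(); print(s["q"],s["eef_pos"])
out=[]
for cam in("top","scene"):
    im,_=arm.grab_frame(cam); im=im.copy()
    c=arm.get_calibration(cam)
    for p in (s["eef_pos"],[.58,.1013,.044]):
        uv=cv2.projectPoints(np.array([p],float),cv2.Rodrigues(np.array(c["R"]))[0],np.array(c["t"],float),np.array(c["mtx"]),np.array([c["k1"],0,0,0,0.]))[0].ravel(); print(cam,uv)
        cv2.circle(im,tuple(int(a) for a in uv),5,(0,255,0),1)
    out.append(cv2.resize(im,(400,300)) if cam=="top" else im)
cv2.imwrite("pics/v4.png",out[1][...,::-1]);
```

```text
[ 5.04440960e-01  2.19021587e-01 -1.85881694e-01 -3.04873938e-04
 -1.16798585e+00  9.50233715e-01] [0.57933262 0.10088421 0.18760837]
top [269.91651996 272.90916959]
top [278.61757031 285.49480604]
scene [371.26733772 239.80817689]
scene [365.2130124  279.62811316]
```

View pics/v4.png

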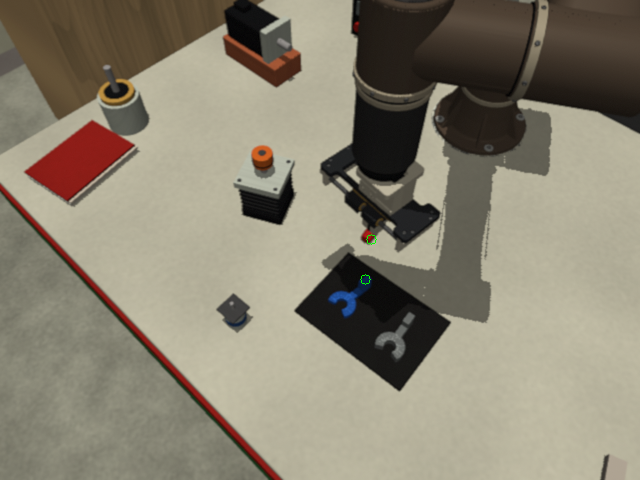

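Run:
```python
from h import *
im,W=snap("scene")
z=im[140:280,310:450]; cv2.imwrite("pics/v5.png",cv2.resize(z,(600,600),interpolation=cv2.INTER_CUBIC)[...,::-1])
for v in range(170,262,4):
    print(v,[tuple(np.round(W[v,u]*1000).astype(int)) if W[v,u,0]==W[v,u,0] else 0 for u in (356,362,368,374,380)])
```

```text
170 [(np.int64(618), np.int64(82), np.int64(392)), (np.int64(618), np.int64(93), np.int64(401)), (np.int64(613), np.int64(100), np.int64(401)), (np.int64(624), np.int64(117), np.int64(424)), (np.int64(619), np.int64(123), np.int64(424))]
174 [(np.int64(619), np.int64(84), np.int64(385)), (np.int64(618), np.int64(94), np.int64(393)), (np.int64(618), np.int64(104), np.int64(400)), (np.int64(613), np.int64(111), np.int64(402)), (np.int64(609), np.int64(118), np.int64(403))]
178 [(np.int64(362), np.int64(-109), np.int64(0)), (np.int64(619), np.int64(96), np.int64(386)), (np.int64(618), np.int64(105), np.int64(392)), (np.int64(615), np.int64(113), np.int64(397)), (np.int64(612), np.int64(121), np.int64(400))]
182 [(np.int64(596), np.int64(68), np.int64(334)), (np.int64(606), np.int64(87), np.int64(358)), (np.int64(622), np.int64(108), np.int64(390)), (np.int64(619), np.int64(116), np.int64(394)), (np.int64(612), np.int64(122), np.int64(392))]
186 [(np.int64(602), np.int64(73), np.int64(334)), (np.int64(604), np.int64(86), np.int64(346)), (np.int64(606), np.int64(99), np.int64(359)), (np.i
[... 3587 characters left out ...]
t64(56), np.int64(-4))]
250 [(np.int64(515), np.int64(24), np.int64(-2)), (np.int64(510), np.int64(36), np.int64(4)), (np.int64(499), np.int64(45), np.int64(1)), (np.int64(489), np.int64(54), np.int64(-1)), (np.int64(481), np.int64(63), np.int64(0))]
254 [(np.int64(525), np.int64(32), np.int64(1)), (np.int64(516), np.int64(42), np.int64(0)), (np.int64(507), np.int64(51), np.int64(1)), (np.int64(499), np.int64(62), np.int64(3)), (np.int64(489), np.int64(70), np.int64(1))]
258 [(np.int64(536), np.int64(42), np.int64(8)), (np.int64(523), np.int64(48), np.int64(1)), (np.int64(514), np.int64(58), np.int64(0)), (np.int64(507), np.int64(68), np.int64(2)), (np.int64(499), np.int64(78), np.int64(5))]
```

View pics/v5.png

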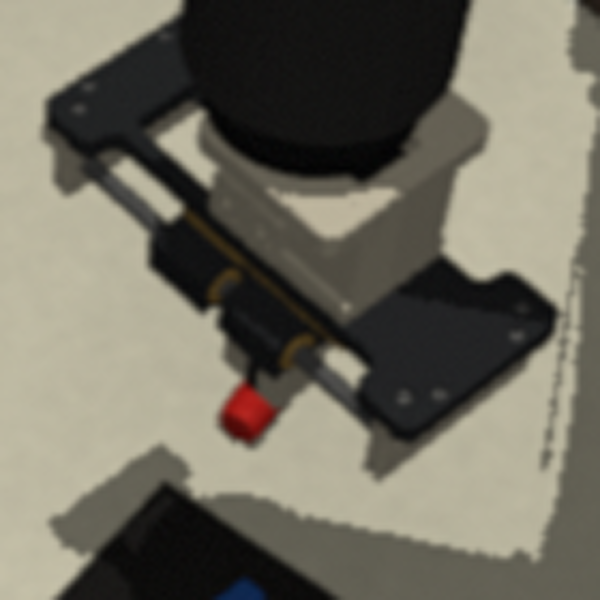

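Run:
```python
from h import *
for cam in("scene","top"):
    im,W=snap(cam)
    s=(abs(W[...,0]-.582)<.03)&(abs(W[...,1]-.1)<.045)&(W[...,2]>.12)&(W[...,2]<.29)
    P=W[s]; print(cam,len(P)); 
    if len(P): print(np.round(P[np.argsort(P[:,2])][:60:4],3).tolist(), np.round(P.min(0),3),np.round(P.max(0),3))
print(arm.get_state()["eef_pos"])
```

```text
scene 127
[[0.591, 0.101, 0.228], [0.592, 0.113, 0.229], [0.59, 0.087, 0.23], [0.584, 0.115, 0.231], [0.594, 0.112, 0.232], [0.589, 0.084, 0.233], [0.586, 0.115, 0.233], [0.593, 0.105, 0.234], [0.59, 0.087, 0.234], [0.577, 0.115, 0.235], [0.581, 0.116, 0.236], [0.589, 0.114, 0.236], [0.58, 0.115, 0.237], [0.59, 0.091, 0.237], [0.591, 0.084, 0.238]] [0.575 0.083 0.228] [0.596 0.132 0.289]
top 6
[[0.575, 0.067, 0.287], [0.583, 0.065, 0.29]] [0.567 0.065 0.287] [0.584 0.067 0.29 ]
[0.57989449 0.10107916 0.18830025]
```

```bash
python3 -m crank '[[[0,0,0,0],[0,0,1,0],[0,0,2,0],[0,0,3,0],[0,0,4,0],[0,0,5,0],[0,0,6,0],[0,0,7,0],[0,0,7.8,0],[0,0,8.2,0],[0,0,8.2,0]]]' 0 25;  python3 - <<'E'
from h import *
im,W=snap("scene")
s=(abs(W[...,0]-.58)<.04)&(abs(W[...,1]-.1)<.09)&(W[...,2]>.012)&(W[...,2]<.13)
P=W[s]; b=im[s]; k=b[:,2].astype(int)<b[:,0]+25; P=P[k]
print(np.round(P[P[:,1]>.12].min(0),3),np.round(P[P[:,1]<.08].min(0),3),len(P))
cv2.imwrite("pics/v6.png",cv2.resize(im[180:340,270:450],(675,600),interpolation=cv2.INTER_CUBIC)[...,::-1])
E
```

```text
t: 7.35
eef_pos: [0.5797, 0.101, -0.0166]
ee_rot: [3.141, 0.001, -0.116]
force: [-0.4, -0.2, -0.2]
width: 0.0877
gripper_force: 0.0
[0.54  0.12  0.012] [0.546 0.01  0.012] 1254
```

View pics/v6.png

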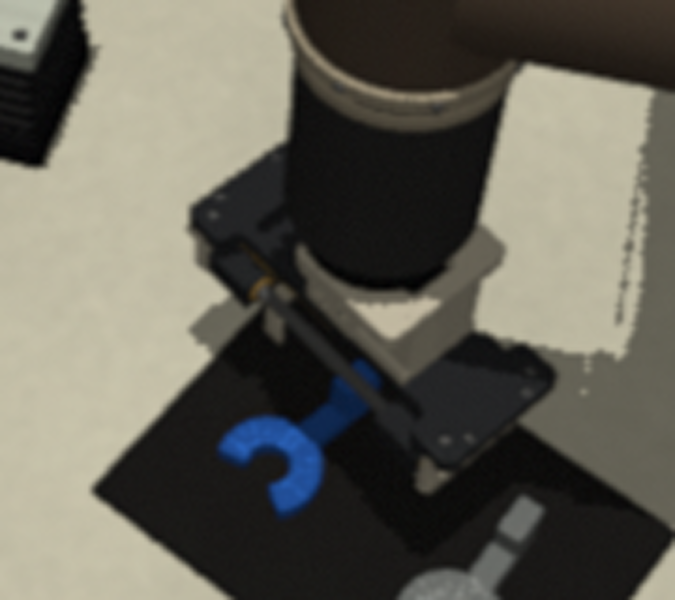

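```bash
python3 -m crank '[[[0,0,0.1,0],[0,0,0.2,0],[0,0,0.3,0],[0,0,0.4,0],[0,0,0.4,0]]]' 0 25
```

```text
t: 8.02
eef_pos: [0.5799, 0.1011, -0.0264]
ee_rot: [3.141, 0.0, -0.116]
force: [0.2, 0.3, 0.3]
width: 0.0877
gripper_force: 0.0
```

```bash
python3 -m crank '[[[0,0,0,0],[0,0,0,0],[0,0,0,0],[0,0,0,0],[0,0,0,0],[0,0,0,0],[0,0,0,0],[0,0,0,0],[0,0,0,0],[0,0,0,0]]]' 1 30; python3 to.py 0.4548 -0.1635 0.158 -0.35
```

```text
t: 9.28
eef_pos: [0.58, 0.1012, -0.0262]
ee_rot: [3.142, 0.0, -0.116]
force: [-0.0, -0.6, -0.6]
width: 0.0136
gripper_force: 29.9
[-3.75 11.1  -7.37  2.68]
```

```bash
python3 to.py 0.433 -0.155 0.124 -0.35; python3 -m crank '[[[0,0,-0.5,0],[0,0,-1.5,0],[0,0,-2.5,0],[0,0,-3.5,0],[0,0,-4.5,0],[0,0,-5.5,0],[0,0,-6,0],[0,0,-6,0]]]'; python3 to.py 0.433 -0.155 0.124 -0.35
```

```text
[-4.65 10.86 -6.01  2.68]
t: 10.28
eef_pos: [0.5804, 0.1014, 0.1248]
ee_rot: [-3.14, -0.001, -0.116]
force: [0.3, 0.7, -1.6]
width: 0.0138
gripper_force: 29.9
[-4.670e+00  1.087e+01  1.000e-02  2.680e+00]
```

```bash
python3 -m crank '[[[-0.4,1,0,0.3],[-0.8,2,0,0.6],[-1.4,3.2,0,1],[-1.9,4.4,0,1.4],[-2.4,5.6,0,1.7],[-2.9,6.8,0,2],[-3.4,8,0,2.3],[-4,9.2,0,2.5],[-4.4,10.2,0,2.68],[-4.67,10.87,0,2.68],[-4.67,10.87,0,2.68],[-4.67,10.87,0,2.68]]]';  cat > m2.py <<'E'
from h import *
from scipy.optimize import least_squares
s=arm.get_state(); print(np.round(s["eef_pos"],4),np.round(s["ee_rot"],3))
for cam in("top","scene"):
    im,W=snap(cam)
    hs=im.astype(int); s0=(hs[...,2]>hs[...,0]+40)&(hs[...,2]>hs[...,1]+20)&(W[...,2]>.1)&(W[...,2]<.2)&(abs(W[...,0]-.5)<.15)
    r=W[s0]; z=np.median(r[:,2]); r=r[abs(r[:,2]-z)<.006]
    if len(r)<40: print(cam,"few",len(r)); continue
    a0=s["ee_rot"][2]; res=[]
    def cost(p):
        u=np.array([np.cos(p[2]),np.sin(p[2])]); q=r[:,:2]-p[:2]; x=q@u; y=q@[-u[1],u[0]]; rr=np.hypot(x,y)
        ring=np.maximum(np.maximum(rr-.0275,.0125-rr),0); ring=np.maximum(ring,np.where(x>0,np.maximum(.010-abs(y),0),0))
        stem=np.hypot(np.maximum(abs(y)-.0065,0),np.maximum(x+.02,0))
        return np.r_[np.minimum(ring,stem),(p[2]-a0)*.02]
    g=np.array(s["eef_pos"][:2])+.062*np.array([np.cos(a0),np.sin(a0)])
    b=min((least_squares(cost,[g[0]+dx,g[1]+dy,a0],diff_step=1e-3,x_scale=[.01,.01,.1]) for dx in(-.01,0,.01) for dy in(-.01,0,.01)),key=lambda o:o.cost)
    print(cam,len(r),"z",round(z,4),"bore",np.round(b.x,4),"pred",np.round(g,4),b.cost, "rel",np.round(r.min(0),3),np.round(r.max(0),3))
    f=W[(abs(W[...,2]-.12)<.006)&(abs(W[...,0]-.56)<.1)&(abs(W[...,1]+.2)<.1)&(hs[...,2]<hs[...,0]+30)]
    T=W[(W[...,2]>.155)&(W[...,2]<.182)&(abs(W[...,0]-.56)<.05)&(abs(W[...,1]+.2)<.05)&(hs[...,0]>hs[...,2]+40)]
    print("  flange z",np.round(np.median(f[:,2]),4),"hub",np.round((T.min(0)+T.max(0))/2,4),np.round(np.median(T,0),4))
    cv2.imwrite(f"pics/m_{cam}.png",im[...,::-1])
E
python3 m2.py
```

```text
t: 11.78
eef_pos: [0.4327, -0.1552, 0.1238]
ee_rot: [-3.142, -0.0, -0.35]
force: [0.7, 0.5, -1.5]
width: 0.0137
gripper_force: 29.9
[ 0.4327 -0.1552  0.1238] [-3.142 -0.    -0.35 ]
top 371 z 0.1671 bore [ 0.4909 -0.177  -0.3577] pred [ 0.4909 -0.1765] 5.129692661321179e-06 rel [ 0.477 -0.205  0.162] [ 0.511 -0.149  0.172]
  flange z 0.1192 hub [ 0.5603 -0.2018  0.1671] [ 0.5591 -0.1992  0.1738]
scene 323 z 0.1684 bore [ 0.4927 -0.176  -0.3708] pred [ 0.4909 -0.1765] 1.0927976422429817e-05 rel [ 0.445 -0.204  0.163] [ 0.512 -0.147  0.173]
  flange z 0.1205 hub [ 0.5624 -0.2018  0.1674] [ 0.5678 -0.1954  0.1745]
```

```bash
python3 -m crank '[[[0,0,0.3,0],[0,0,0.7,0],[0,0,1.1,0],[0,0,1.25,0],[0.3,0,1.25,0],[0.7,0,1.25,0],[1.1,0,1.25,0],[1.4,0,1.25,0],[1.5,0,1.25,0],[1.5,0,1.25,0]]]'; python3 m2.py
```

```text
t: 13.12
eef_pos: [0.4677, -0.1682, 0.0925]
ee_rot: [3.141, 0.0, -0.35]
force: [0.8, -0.0, -1.5]
width: 0.0137
gripper_force: 29.9
[ 0.4677 -0.1682  0.0925] [ 3.141  0.    -0.35 ]
top few 17
scene 303 z 0.137 bore [ 0.5276 -0.1894 -0.3855] pred [ 0.526  -0.1895] 1.1623560683616345e-05 rel [ 0.48  -0.215  0.131] [ 0.548 -0.163  0.142]
  flange z 0.1205 hub [ 0.5622 -0.2023  0.1668] [ 0.5672 -0.1955  0.1746]
```

```bash
python3 -m crank '[[[0.2,0,0,0],[0.4,0,0,0],[0.6,0,0,0],[0.8,0,0,0],[1,0,0,0],[1.2,0,0,0],[1.4,0,0,0],[1.48,0,0,0],[1.48,0,0,0]]]'; python3 m2.py;python3 - <<'E'
import cv2
im=cv2.imread("pics/m_scene.png"); cv2.imwrite("pics/v7.png",cv2.resize(im[110:240,210:380],(785,600),interpolation=cv2.INTER_CUBIC))
E
```

```text
t: 14.35
eef_pos: [0.5026, -0.1808, 0.0925]
ee_rot: [3.142, 0.0, -0.35]
force: [0.1, -0.6, -2.0]
width: 0.0139
gripper_force: 29.9
[ 0.5026 -0.1808  0.0925] [ 3.142  0.    -0.35 ]
top few 0
scene 170 z 0.1365 bore [ 0.5629 -0.201  -0.3116] pred [ 0.5609 -0.2021] 7.750620285952825e-07 rel [ 0.512 -0.198  0.131] [ 0.582 -0.174  0.142]
  flange z 0.1204 hub [ 0.5625 -0.202   0.1672] [ 0.5674 -0.1956  0.1745]
  return _methods._mean(a, axis=axis, dtype=dtype,
  ret = ret.dtype.type(ret / rcount)
```

View pics/v7.png

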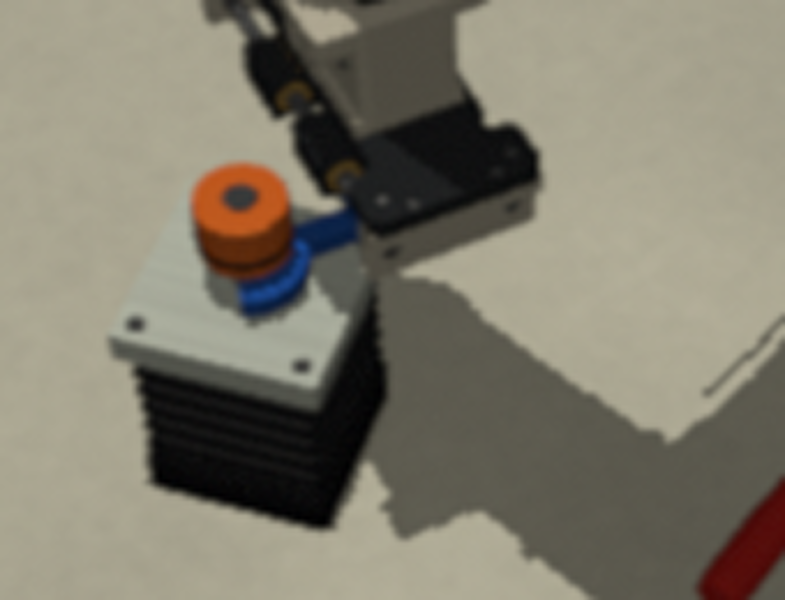

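The blue C (crop ~275,280) sits under the orange hub (240,220), with the shaft in its bore and a small gap above the face. Next step is lowering it.

```bash
python3 -m crank '[[[0,0,0.08,0],[0,0,0.16,0],[0,0,0.22,0],[0,0,0.24,0],[0,0,0.24,0],[0,0,0.24,0]]]'; python3 -m crank '[[[0,0,0.03,0],[0,0,0.03,0],[0,0,0.03,0]]]'
```

```text
t: 15.2
eef_pos: [0.5026, -0.1808, 0.0867]
ee_rot: [-3.142, -0.0, -0.35]
force: [-0.2, 0.3, -0.9]
width: 0.0138
gripper_force: 29.9
t: 15.58
eef_pos: [0.5025, -0.1808, 0.0858]
ee_rot: [3.142, 0.0, -0.35]
force: [-0.2, 0.1, -1.2]
width: 0.0139
gripper_force: 29.9
```

```bash
python3 -m crank '[[[0,0,0.03,0],[0,0,0.03,0],[0,0,0.03,0]]]'; python3 -m crank '[[[0,0,0.03,0],[0,0,0.03,0],[0,0,0.03,0]]]'; python3 m2.py 2>/dev/null | tail -2
```

```text
t: 15.95
eef_pos: [0.5026, -0.1808, 0.0858]
ee_rot: [3.142, -0.0, -0.35]
force: [-2.8, 2.1, 4.4]
width: 0.0137
gripper_force: 29.9
t: 16.32
eef_pos: [0.5026, -0.1808, 0.0858]
ee_rot: [3.142, -0.001, -0.349]
force: [-5.0, 3.0, 12.1]
width: 0.0139
gripper_force: 30.0
scene 193 z 0.1301 bore [ 0.5624 -0.2012 -0.3279] pred [ 0.5609 -0.202 ] 2.105393826131044e-06 rel [ 0.514 -0.199  0.124] [ 0.584 -0.174  0.136]
  flange z 0.1206 hub [ 0.5625 -0.2019  0.1674] [ 0.5675 -0.1954  0.1745]
```

```bash
python3 -m crank '[[[0,0,-0.05,0],[0,0,-0.05,0],[0,0,-0.05,0],[0,0,-0.05,0],[0,0,-0.05,0],[0,0,-0.05,0]]]' 0.6; python3 -m crank '[[[0,0,-0.2,0],[0,0,-1,0],[0,0,-2,0],[0,0,-3,0],[0,0,-4,0],[0,0,-4.6,0],[0,0,-4.6,0]]]'; python3 m2.py 2>/dev/null
```

```text
t: 17.18
eef_pos: [0.5025, -0.1808, 0.0855]
ee_rot: [3.142, 0.0, -0.35]
force: [-0.7, -0.5, -0.2]
width: 0.0351
gripper_force: 0.0
t: 18.05
eef_pos: [0.5032, -0.1808, 0.2016]
ee_rot: [-3.141, -0.002, -0.35]
force: [-0.0, 0.3, -0.2]
width: 0.0353
gripper_force: 0.0
[ 0.5032 -0.1808  0.2016] [-3.141e+00 -2.000e-03 -3.500e-01]
top few 0
scene 216 z 0.1312 bore [ 0.5626 -0.2016 -0.3658] pred [ 0.5614 -0.2021] 3.809286467267819e-06 rel [ 0.498 -0.2    0.125] [ 0.582 -0.172  0.137]
  flange z 0.1205 hub [ 0.5627 -0.2014  0.1674] [ 0.5673 -0.1957  0.1746]
```

```bash
python3 -m crank '[[[0.6,0,0,0],[1.2,0,0,0],[1.8,0,0,0],[2.3,0,0,0],[2.5,0,0,0],[2.5,0,0.5,0],[2.5,0,1,0],[2.5,0,1.5,0],[2.5,0,1.9,0],[2.5,0,2,0],[2.5,0,2,0]]]' 1 20; python3 -m crank '[[[0,0,0.1,0],[0,0,0.2,0],[0,0,0.3,0],[0,0,0.4,0],[0,0,0.5,0],[0,0,0.6,0],[0,0,0.6,0],[0,0,0.6,0]]]'
```

```text
t: 19.52
eef_pos: [0.5613, -0.2023, 0.1506]
ee_rot: [3.141, -0.0, -0.35]
force: [-0.6, 0.4, -1.1]
width: 0.0006
gripper_force: 0.0
t: 20.52
eef_pos: [0.5613, -0.2022, 0.1356]
ee_rot: [-3.142, -0.0, -0.35]
force: [0.6, 0.3, 0.2]
width: 0.0003
gripper_force: 0.2
```

```bash
python3 -m crank '[[[0,0,0.1,0],[0,0,0.2,0],[0,0,0.3,0],[0,0,0.4,0],[0,0,0.4,0],[0,0,0.4,0]]]'; python3 -m crank '[[[0,0,0.04,0],[0,0,0.08,0],[0,0,0.12,0],[0,0,0.12,0],[0,0,0.12,0]]]'
```

```text
t: 21.28
eef_pos: [0.5612, -0.2022, 0.1252]
ee_rot: [-3.142, 0.0, -0.35]
force: [-0.4, -0.3, 0.0]
width: 0.0001
gripper_force: 0.0
t: 21.9
eef_pos: [0.5613, -0.2022, 0.1227]
ee_rot: [3.142, -0.0, -0.35]
force: [-1.9, 1.4, 4.1]
width: 0.0005
gripper_force: 2.0
```

```bash
python3 -m crank '[[[0,0,0.1,0],[0,0,0.2,0],[0,0,0.3,0],[0,0,0.4,0],[0,0,0.4,0],[0,0,0.4,0]]]'; python3 -m crank '[[[0,0,0.04,0],[0,0,0.08,0],[0,0,0.08,0],[0,0,0.08,0]]]'; python3 -m crank '[[[0,0,0.04,0],[0,0,0.04,0],[0,0,0.04,0]]]'
```

```text
t: 22.65
eef_pos: [0.562, -0.2026, 0.122]
ee_rot: [3.141, -0.006, -0.347]
force: [-25.6, 17.3, 66.9]
width: 0.0002
gripper_force: 33.4
t: 23.15
eef_pos: [0.5621, -0.2026, 0.1219]
ee_rot: [3.141, -0.007, -0.347]
force: [-30.3, 19.4, 79.7]
width: 0.0
gripper_force: 39.8
t: 23.52
eef_pos: [0.5622, -0.2027, 0.1219]
ee_rot: [3.141, -0.008, -0.346]
force: [-33.5, 22.5, 86.9]
width: 0.0005
gripper_force: 42.9
```

```bash
python3 -m crank '[[[0,0,-0.4,0],[0,0,-0.8,0],[0,0,-1.6,0],[0,0,-2.4,0],[-0.8,0,-2.8,0],[-1.6,0,-2.8,0],[-2.4,0,-2.8,0],[-2.6,0,-2.8,0]]]'; python3 m2.py 2>/dev/null;python3 - <<'E'
import cv2
im=cv2.imread("pics/m_scene.png"); cv2.imwrite("pics/v8.png",cv2.resize(im[110:240,210:380],(785,600),interpolation=cv2.INTER_CUBIC))
E
```

```text
t: 24.52
eef_pos: [0.4994, -0.1798, 0.179]
ee_rot: [3.141, 0.001, -0.35]
force: [0.1, -0.1, 0.8]
width: 0.0005
gripper_force: 0.0
[ 0.4994 -0.1798  0.179 ] [ 3.141e+00  1.000e-03 -3.500e-01]
top few 0
scene 169 z 0.1314 bore [ 0.5632 -0.202  -0.3533] pred [ 0.5576 -0.201 ] 4.505848153706264e-06 rel [ 0.499 -0.198  0.126] [ 0.582 -0.174  0.137]
  flange z 0.1205 hub [ 0.5632 -0.2023  0.16  ] [ 0.5646 -0.2004  0.1602]
```

View pics/v8.png

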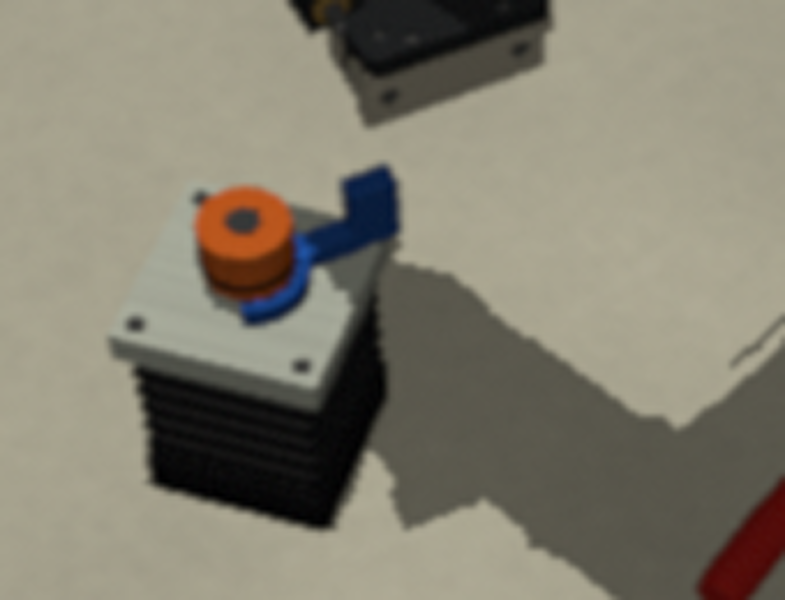

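The hub (crop ~245,230) now rests on the blue C. Its top is at about 0.160 m, which gives a joint value of about 0.016. The C lies flat and centred on the shaft, and the gripper is clear.

```bash
python3 -m crank '[[[0,0,-0.5,0],[0,0,-1,0],[0,0,-1,0]]]' && python3 -c "
from station import arm
print(arm.job_done())"
```

```text
t: 25.0
eef_pos: [0.5015, -0.1802, 0.2061]
ee_rot: [-3.141, -0.003, -0.35]
force: [-0.1, -0.5, -0.1]
width: 0.0006
gripper_force: 0.0
the job is handed in; nothing more can be done
None
```

I handed the job in at about 25 s, and no verdict came back: by the last picture the blue spacer lies flat on the motor's face within about 1 mm of the shaft's axis, the hub rests on it at about 0.016 m, and the gripper is clear; the first grasp closed on nothing because the fingertips were about 40 mm higher than reported, and the wrist force on the push reached about 96 N (limit 120 N).

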